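# Sweep stray truffles into the frame

### The arm

A 7-joint arm with a two-finger parallel gripper is mounted at the origin on a cart in front of the work surface, level with it; the furniture and walls round the work are solid. World frame = base frame: x ahead of the robot, y to its left, z up, the work surface at z = 0. Lengths are in m, angles in rad, forces in N, time in s.
With the tool pointing down it reaches from about 0.4 to 0.875 m from the base axis. Payload 19.3 kg.
Tool frame: the origin (TCP) lies between the finger pads; the fingertips stand manip.finger_overhang ahead of it and the grasp point (between the pads) lies 2 mm behind it (manip.finger_overhang is the distance from the TCP to the fingertips, in m); z points along the fingers, y is the line along which they close (so a half turn about z gives the same grasp; the last joint's range is limited). The gripper opens to 85 mm and grips with 20 to 120 N. Pads are 22 mm wide; open, the fingers measure 114 mm over their backs; the gripper's body (76 mm by 85 mm) begins 54 mm behind the grasp point. The pads swing forward as they close: fully open they stand 13 mm farther back than shut.
Start: joints at [-1.338, 0.521, -0.036, 1.599, 0.021, 1.021, -0.113], TCP at [0.186, 0.597, 0.248] pointing down, gripper open.
Joint ranges: [-2.91, 2.91], [-0.3, 2.13], [-1.5, 1.42], [0.17, 2.43], [-1.26, 4.41], [0.16, 1.93], [-2.52, 2.52]. Speed limits (rad/s): [1.89, 1.89, 2.39, 2.39, 3.01, 3.01, 3.01].

### API

Orientations are given as a rotation vector (axis times angle).
In Python, from bench import manip gives the robot as it stands. The module is installed in compiled form; this text tells all that it offers.
- The arm moves only by the tool step_arm, never from a script. Its argument "plan" is one flat list of numbers, 5 for each row, row after row: the gripper command: -1 is shut, 1 is fully open, values between are in proportion, then the shift along the tool's x, y, z in mm, then the turn about the tool's z in rad. A call has 1 to 10 rows; each row is the pose to reach, as a shift and turn from the pose commanded when the call began, along the tool's axes at that moment; what a row does not reach only later rows make up. A row lasts 1/12 s, in which the tool goes at most 41.7 mm and 7.16 degrees, less where a joint would pass 70% of its speed; a pose out of reach is approached as far as the arm can. A call with a gripper value outside its range is refused whole. The fingers move at their own pace and stop on an object; "force" is the grip in N (left out, the last holds). Time passes only in rows, so rows that repeat a pose let the fingers close. It gives the time, the measured TCP pose, the force, the opening and the grip force at its end, in the units of the state.
- manip.get_state(): the state, without advancing time (a new reading comes with each control period).
- manip.camera(name): name is "side" or "top"; returns a dict with "pixels" (384x512x3 uint8, blue, green, red), "mtx" (3x3 intrinsics, pixels), "cam_to_world" (4x4, takes a point from camera to world coordinates). Camera axes: x right, y up, looking along -z (the intrinsics and any distortion apply to the point x, -y, -z); pixel columns grow to the right and rows downward; lengths in m; the calibration is good to about 2 mm. A picture is of the moment at which its call begins. There is no depth.
- manip.sign_off(): hands the job in; it is judged then, once.
The state is a dict: "t": time; "q": joint angles; "joint_vel": joint speeds; "joint_torque": joint torques, N m; "tool_pos": TCP position; "eef_rot": TCP orientation; "wrist_force": force on the tool from outside, world axes, zero at the start; "torque": the same for the moment, N m; "gripper_width": finger opening in m; "grasp_force": force on a finger pad.
Only numpy, scipy, OpenCV 4.12 (cv2) and the standard library are available. Lean on these libraries where they do the work, as an engineer would, in place of code of your own. Each camera call takes 0.05 s, during which the arm holds its last target. There are 200 camera calls.

### The job

Three truffles lie loose on the bare counter in front of the open side of the three-sided steel frame. Using the closed fingers like a small broom, sweep all three gently along the counter, in through the open side, until each is wholly inside the frame and lies still; do not lift, pinch or squash them. Leave everything else where it stands: the stamp, the tin, the jar and the two truffles on the slate.

Things in the scene. Friction and masses are not known exactly. Their poses are not given: they have to be found in the camera images.
- frame: Fixed three-sided frame of steel bars 10 mm thick and 25 mm high, standing on the bare counter (it has no floor of its own). Origin on the counter (z = 0) at the middle of the open side. Its own +y axis points out of the open side, towards the loose truffles; the inside runs from y = 0 to y = -95 mm (the back bar) and x = -70 to +70 mm (the side bars). It is turned about the vertical by up to 0.2 rad; +x roughly points away from the robot.
- loose_0_mid (a point): Centre of a loose truffle (in front of the near part of the opening, frame x about -50 mm): a ball of 28 mm diameter and 25 mm height with a small flat foot, about 13 g, so its centre is 12.5 mm above the counter. It starts 30 to 90 mm outside the open side of the frame. Pushed slowly (50 mm/s) by a finger near the counter it slides or rolls just ahead of the finger and soon stops when the finger stops.
- loose_1_mid (a point): Centre of a loose truffle (in front of the middle of the opening): a ball of 28 mm diameter and 25 mm height with a small flat foot, about 13 g, so its centre is 12.5 mm above the counter. It starts 30 to 90 mm outside the open side of the frame. Pushed slowly (50 mm/s) by a finger near the counter it slides or rolls just ahead of the finger and soon stops when the finger stops.
- loose_2_mid (a point): Centre of a loose truffle (in front of the far part of the opening, frame x about +50 mm): a ball of 28 mm diameter and 25 mm height with a small flat foot, about 13 g, so its centre is 12.5 mm above the counter. It starts 30 to 90 mm outside the open side of the frame. Pushed slowly (50 mm/s) by a finger near the counter it slides or rolls just ahead of the finger and soon stops when the finger stops.
- stamp: Upright hand stamp with a turned wooden handle, 25 x 34 x 59 mm tall, loose, standing behind the loose truffles (frame y about 0.18 m), to be left alone. Origin at the centre of its underside.
- tin: Round lidded pastille tin, 70 mm diameter, 36 mm tall, loose, to be left alone. Origin at the centre of its underside.
- jar: Lidded glass jar of sweets, 69 mm diameter, 107 mm tall, loose, to be left alone. Origin at the centre of its underside.
- plated_0_mid (a point): Centre of a truffle of the same kind that stands on the flat dark slate board (8 mm thick, 252 x 127 mm) at the left of the counter, to be left alone; its centre is 20.5 mm above the counter.
- plated_1_mid (a point): Centre of a truffle of the same kind that stands on the flat dark slate board (8 mm thick, 252 x 127 mm) at the left of the counter, to be left alone; its centre is 20.5 mm above the counter.
Mind the look-alikes: they are no part of the job. What is shaped like the part that bears loose_0_mid but pink or purple is not meant.

How it is judged:
At the end, for the whole second after the job is handed in: The centres of all three loose truffles are at least 12 mm past the open side of the frame, between its bars, on the counter (centre below 22 mm) and still; stamp, tin, jar and the two plated truffles are within 15 mm of where they stood (y of loose_0_mid in the frame of frame between -0.095 and -0.012 m and x of loose_0_mid in the frame of frame between -0.07 and 0.07 m and height (world z) of each of loose_0_mid, loose_1_mid, loose_2_mid below 0.022 m and y of loose_1_mid in the frame of frame between -0.095 and -0.012 m and x of loose_1_mid in the frame of frame between -0.07 and 0.07 m and y of loose_2_mid in the frame of frame between -0.095 and -0.012 m and x of loose_2_mid in the frame of frame between -0.07 and 0.07 m and linear speed of each of loose_0, loose_1, loose_2 below 0.02 m/s and distance of each of stamp, tin, jar, plated_0_mid, plated_1_mid from where it was at the start of the episode below 0.015 m); the robot touches nothing.
It fails at once if a loose truffle is lifted off the counter (centre above 30 mm) (height (world z) of any of loose_0_mid, loose_1_mid, loose_2_mid above 0.03 m).
It fails at once if a loose truffle is pinched or squashed (over 10 N from the fingers) (contact force between the fingers and loose_0 above 10 N or contact force between the fingers and loose_1 above 10 N or contact force between the fingers and loose_2 above 10 N).
It fails at once if a bystander is displaced by more than 15 mm (distance of any of stamp, tin, jar, plated_0_mid, plated_1_mid from where it was at the start of the episode above 0.015 m).
It fails at once if the stamp or the jar is tipped (angle between any of stamp, jar's own z axis and vertical above 0.3 rad).
It also fails if it takes over 67 s, if anything falls off the work surface, if the arm or the gripper's body presses on something with over 40 N, if the wrist force passes 120 N, or if a joint passes its speed limit or range.

## Working session

There is one attempt and no reset: what is moved stays moved. The work goes in short steps, Python scripts to look and compute and a tool call to move; the robot and the scene stay as the last step left them, time stands still between calls to the robot, and variables do not carry over. Pictures are saved under pics/ and viewed, at most 10 in all, crops included, and the job is handed in when it is done.

Besides the shell and the picture viewer there is one more tool, called as name(argument=value, ...) on one line, values as JSON. step_arm: Moves the arm, as the interface text tells. Its arguments: {"type":"object","properties":{"plan":{"type":"array"},"force":{"type":"number"}},"required":["plan"]}

```bash
mkdir -p pics; cat > h.py <<'E'
from bench import manip
import numpy as np, cv2
def ray(c,u,v,z):
    K=np.array(c["mtx"]);T=np.array(c["cam_to_world"])
    d=np.linalg.inv(K)@np.array([u,v,1.]);d=T[:3,:3]@np.array([d[0],-d[1],-d[2]])
    o=T[:3,3];return o+d*(z-o[2])/d[2]
E
python3 - <<'E'
from h import *
for n in("top","side"):
    c=manip.camera(n);cv2.imwrite(f"pics/{n}0.png",c["pixels"]);print(n,c.keys(),np.round(c["mtx"],1).tolist(),np.round(c["cam_to_world"],3).tolist())
s=manip.get_state();print(s,manip.finger_overhang)
E
```

```text
top dict_keys(['pixels', 'mtx', 'cam_to_world']) [[377.1, 0.0, 254.9], [0.0, 377.1, 188.1], [0.0, 0.0, 1.0]] [[-0.029, 0.976, -0.217, 0.298], [-1.0, -0.028, 0.01, 0.131], [0.003, 0.217, 0.976, 1.06], [0.0, 0.0, 0.0, 1.0]]
side dict_keys(['pixels', 'mtx', 'cam_to_world']) [[462.3, 0.0, 254.3], [0.0, 462.3, 190.9], [0.0, 0.0, 1.0]] [[0.865, 0.249, -0.435, 0.086], [-0.5, 0.473, -0.725, -0.608], [0.025, 0.845, 0.534, 0.583], [0.0, 0.0, 0.0, 1.0]]
{'t': 0.1, 'q': array([-1.33821474,  0.52194369, -0.03633003,  1.59993942,  0.02120745,
        1.02107357, -0.11280457]), 'joint_vel': array([ 0.00089531, -0.00377189, -0.00093797,  0.00116226, -0.00182781,
        0.00181663, -0.00029025]), 'joint_torque': array([ 4.47892933e-03, -9.28473687e+01,  1.98448531e+00, -3.70524645e+01,
        1.82067405e-02,  5.36291016e-03,  1.53790290e-05]), 'tool_pos': array([0.18630968, 0.59630041, 0.24779406]), 'eef_rot': array([-4.73796950e-01, -3.10558233e+00,  1.53288837e-03]), 'wrist_force': array([ 0.4758924 ,  0.65351762, -1.04694661]), 'torque': array([0.0309912 , 0.04831013, 0.07289795]), 'grasp_force': 0.0, 'gripper_width': 0.08518615880582231} 0.017
```

View pics/top0.png

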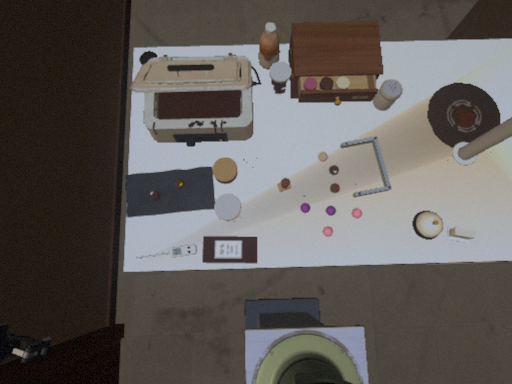

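View pics/side0.png

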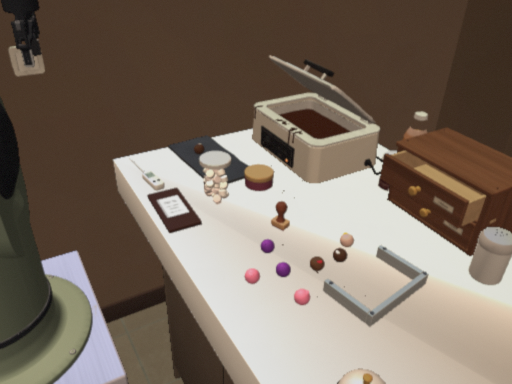

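```bash
python3 - <<'E'
from h import *
i=cv2.imread("pics/top0.png")[125:245,255:405];cv2.imwrite("pics/topc.png",cv2.resize(i,None,fx=5,fy=5,interpolation=cv2.INTER_CUBIC))
E
```

```text
(no output)
```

View pics/topc.png

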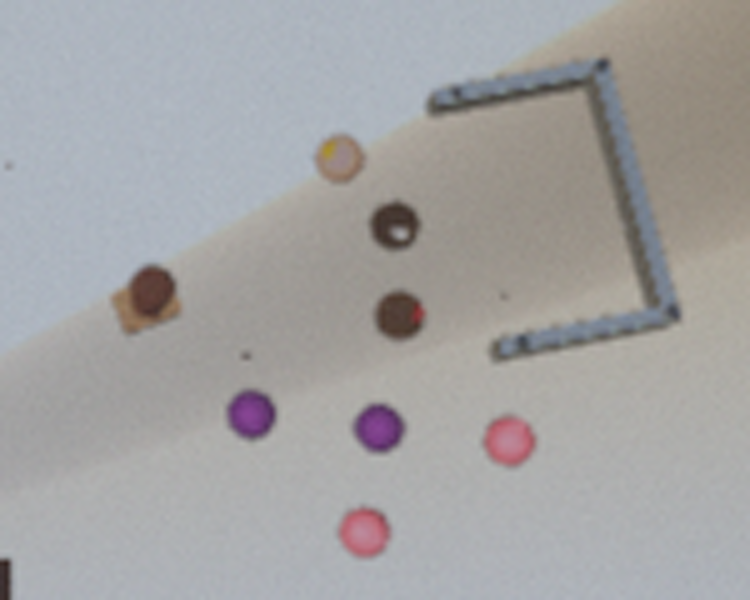

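The crop shows the tan (340,158), dark (395,226) and brown (400,315) truffles left of the frame. The bars end at (435,100) and (498,348), with back corners at (603,65) and (672,312). The decoys are purple and pink, and the stamp is at (148,300).

```bash
cat >> h.py <<'E'
def fr(c=None):
    c=c or manip.camera("top")
    P=lambda u,v,z:ray(c,255+(u+.5)/5-.5,125+(v+.5)/5-.5,z)[:2]
    return c,P
# centre lines of bars tops at z=.025
E
python3 - <<'E'
from h import *
c,P=fr()
a,b,d,e=[P(*p,.025) for p in((432,98),(497,347),(601,70),(667,312))]
print("farEnd",a,"nearEnd",b,"farback",d,"nearback",e,[np.linalg.norm(x) for x in(a-b,d-e,a-d,b-e)])
x=(a-b)+(d-e);x/=np.linalg.norm(x);y=np.array([-x[1],x[0]])
o=(a+b)/2;print("x",x,"y",y,"o",o,"ang",np.arctan2(x[1],x[0]))
for n,p,z in(("tan",(340,158),.0125),("dark",(395,226),.0125),("brown",(400,315),.0125),("stamptop",(152,290),.05),("stampbase",(146,305),.01),("pur1",(252,414),.0125),("pur2",(380,428),.0125),("pink1",(510,440),.0125),("pink2",(365,532),.0125)):
    w=P(*p,z);print(n,w.round(4),"frame",(np.array([x@(w-o),y@(w-o)])*1000).round(1))
from scipy.spatial.transform import Rotation as R
print(R.from_rotvec(manip.get_state()["eef_rot"]).as_matrix().round(3))
E
```

```text
farEnd [ 0.65118371 -0.13189782] nearEnd [ 0.50353583 -0.15681146] farback [ 0.66550061 -0.23129461] nearback [ 0.52091111 -0.25437506] [np.float64(0.14973504860893114), np.float64(0.14642005522236168), np.float64(0.1004225795574657), np.float64(0.09909871715496309)]
x [0.98678109 0.16205887] y [-0.16205887  0.98678109] o [ 0.57735977 -0.14435464] ang 0.16277674355391927
tan [ 0.6204 -0.0788] frame [53.1 57.8]
dark [ 0.5787 -0.1077] frame [ 7.2 36. ]
brown [ 0.5262 -0.1066] frame [-44.4  45.6]
stamptop [0.5359 0.0375] frame [-11.4 186.1]
stampbase [0.5367 0.0376] frame [-10.7 186.1]
pur1 [ 0.4715 -0.019 ] frame [-84.1 140.9]
pur2 [ 0.4615 -0.0905] frame [-105.6   72. ]
pink1 [ 0.4526 -0.163 ] frame [-126.1    1.8]
pink2 [ 0.4034 -0.0779] frame [-160.9   93.8]
[[-0.954  0.298 -0.   ]
 [ 0.298  0.954 -0.001]
 [-0.    -0.001 -1.   ]]
```

step_arm(plan=[-1,-30,-27,0,0.1,-1,-60,-54,0,0.2,-1,-90,-81,0,0.3,-1,-120,-108,0,0.4,-1,-150,-135,0,0.5,-1,-180,-163,0,0.6,-1,-210,-190,0,0.7,-1,-240,-217,0,0.8,-1,-265,-240,0,0.9,-1,-290,-262,0,1.0])

```text
t: 0.98
tool_pos: [0.3856, 0.258, 0.2484]
eef_rot: [-1.912, -2.493, -0.0]
wrist_force: [1.0, 0.3, -0.8]
gripper_width: 0.0004
grasp_force: 0.0
```

```bash
cat > s.py <<'E'
from h import *
from scipy.spatial.transform import Rotation as R
x=np.array([.98678,.16206]);y=np.array([-.16206,.98678]);o=np.array([.57736,-.14435])
s=manip.get_state();p=s["tool_pos"];M=R.from_rotvec(s["eef_rot"]).as_matrix()
print(s["t"],p.round(4),"frame xy",(np.array([x@(p[:2]-o),y@(p[:2]-o)])*1e3).round(1),"turn err",np.arctan2(M[1,0],M[0,0])-np.arctan2(y[1],y[0]),s["gripper_width"],s["wrist_force"].round(1))
print("to (7,90):",(M.T@np.append(o+.007*x+.09*y-p[:2],0)*1e3).round(1))
E
python3 s.py
```

```text
0.9833 [0.3856 0.258  0.2484] frame xy [-124.   428.1] turn err 0.09961951128215185 0.0004421532898991267 [ 1.   0.3 -0.8]
to (7,90): [-349.4   96.7   -0. ]
```

step_arm(plan=[-1,-35,10,0,0.05,-1,-70,19,0,0.1,-1,-105,29,0,0.1,-1,-140,39,0,0.1,-1,-175,48,0,0.1,-1,-210,58,0,0.1,-1,-245,68,0,0.1,-1,-280,77,0,0.1,-1,-315,87,0,0.1,-1,-349,97,0,0.1])

```text
t: 1.82
tool_pos: [0.5716, -0.0527, 0.2482]
eef_rot: [-2.027, -2.4, 0.0]
wrist_force: [-0.5, 0.8, 0.3]
gripper_width: -0.0002
grasp_force: 0.0
```

step_arm(plan=[-1,0,0,25,0,-1,0,0,50,0,-1,0,0,75,0,-1,0,0,100,0,-1,0,0,115,0,-1,0,0,130,0,-1,0,0,140,0,-1,0,0,145,0,-1,0,0,150,0,-1,0,0,150,0])

```text
t: 2.65
tool_pos: [0.5709, -0.0509, 0.0979]
eef_rot: [-2.027, -2.4, 0.0]
wrist_force: [0.2, 0.0, -0.2]
gripper_width: -0.0002
grasp_force: 0.0
```

```bash
python3 s.py; python3 - <<'E'
from h import *
c=manip.camera("side");i=c["pixels"][180:330,220:440];cv2.imwrite("pics/s1.png",cv2.resize(i,None,fx=3.6,fy=3.6))
E
```

```text
2.65 [ 0.5709 -0.0509  0.0979] frame xy [ 8.8 93.3] turn err 0.005206954501684624 -0.0002037967339708439 [ 0.2  0.  -0.2]
to (7,90): [-3.3 -1.8  0. ]
```

View pics/s1.png

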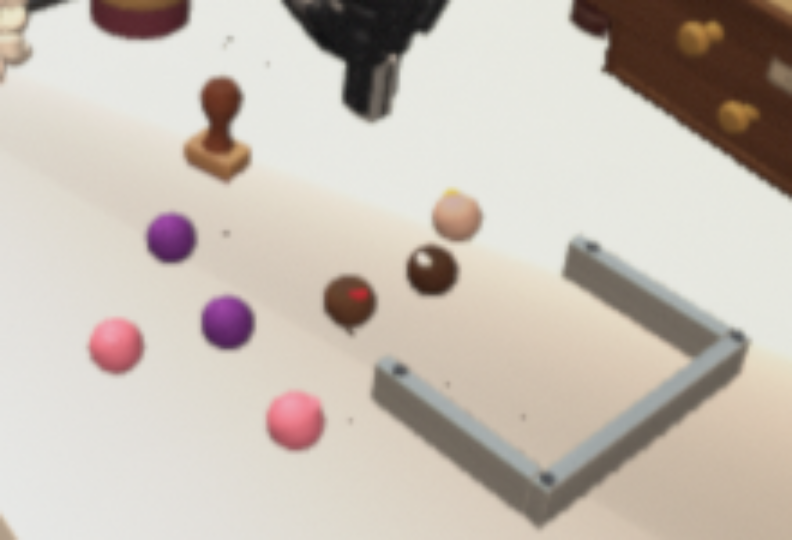

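The shut gripper is above and behind the dark truffle. I'll cross-check the ball positions from the side view at crop points (432,270), (350,300) and (457,215).

```bash
python3 - <<'E'
from h import *
c=manip.camera("side")
x=np.array([.98678,.16206]);y=np.array([-.16206,.98678]);o=np.array([.57736,-.14435])
for u,v,z in((432,270,.0125),(350,300,.0125),(457,215,.0125),(575,238,.025),(377,360,.025)):
    w=ray(c,220+u/3.6,180+v/3.6,z)[:2];print(w.round(4),(x@(w-o)*1e3).round(1),(y@(w-o)*1e3).round(1))
E
```

```text
[ 0.5794 -0.1086] 7.9 35.0
[ 0.5267 -0.1071] -44.0 45.0
[ 0.6216 -0.0782] 54.4 58.1
[ 0.653  -0.1353] 76.1 -3.3
[ 0.5024 -0.1596] -76.5 -2.8
```

step_arm(plan=[-1,-1,-1,15,0,-1,-2,-2,30,0,-1,-2,-2,45,0,-1,-2,-2,55,0,-1,-2,-2,62,0,-1,-2,-2,67,0,-1,-2,-2,71,0,-1,-2,-2,74,0,-1,-2,-2,76,0,-1,-2,-2,76,0])

```text
t: 3.58
tool_pos: [0.5694, -0.0532, 0.0223]
eef_rot: [2.027, 2.4, 0.0]
wrist_force: [-0.7, 0.2, 0.2]
gripper_width: 0.0004
grasp_force: 0.0
```

step_arm(plan=[-1,-4,0,0,0,-1,-8,0,0,0,-1,-12,0,0,0,-1,-16,0,0,0,-1,-20,0,0,0,-1,-24,0,0,0,-1,-28,0,0,0,-1,-32,0,0,0,-1,-36,0,0,0,-1,-40,0,0,0])

```text
t: 4.42
tool_pos: [0.5761, -0.0931, 0.0223]
eef_rot: [-2.027, -2.4, 0.0]
wrist_force: [-0.2, -0.0, 0.1]
gripper_width: -0.0
grasp_force: 0.0
```

step_arm(plan=[-1,-4,0,0,0,-1,-8,0,0,0,-1,-12,0,0,0,-1,-16,0,0,0,-1,-20,0,0,0,-1,-24,0,0,0,-1,-28,0,0,0,-1,-32,0,0,0,-1,-36,0,0,0,-1,-40,0,0,0])

```text
t: 5.25
tool_pos: [0.5828, -0.1325, 0.0223]
eef_rot: [-2.027, -2.4, 0.0]
wrist_force: [0.1, -0.4, 0.4]
gripper_width: -0.0
grasp_force: 0.0
```

```bash
python3 s.py; python3 - <<'E'
from h import *
c=manip.camera("side");i=c["pixels"][180:330,220:440];cv2.imwrite("pics/s2.png",cv2.resize(i,None,fx=3.6,fy=3.6))
E
```

```text
5.25 [ 0.5828 -0.1325  0.0223] frame xy [ 7.3 10.9] turn err 0.0051038883249465705 -7.806343155835767e-06 [ 0.1 -0.4  0.4]
to (7,90): [79.1  0.1 -0. ]
```

View pics/s2.png

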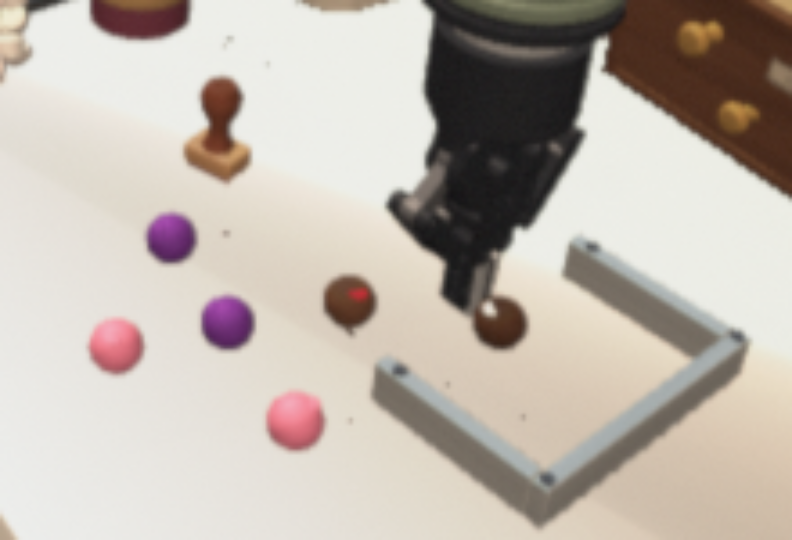

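The dark truffle, at (500,322), is being pushed straight ahead of the fingers. I'll continue the stroke.

step_arm(plan=[-1,-4,0,0,0,-1,-8,0,0,0,-1,-12,0,0,0,-1,-16,0,0,0,-1,-20,0,0,0,-1,-24,0,0,0,-1,-28,0,0,0,-1,-32,0,0,0,-1,-36,0,0,0,-1,-40,0,0,0])

```text
t: 6.13
tool_pos: [0.5895, -0.1719, 0.0223]
eef_rot: [2.027, 2.4, 0.0]
wrist_force: [-0.1, 0.1, -0.2]
gripper_width: 0.0003
grasp_force: 0.0
```

step_arm(plan=[-1,-2,0,0,0,-1,-2,0,0,0,-1,5,0,0,0,-1,15,0,0,0,-1,25,0,0,0,-1,30,0,-10,0,-1,30,0,-25,0,-1,30,0,-45,0,-1,30,0,-65,0,-1,30,0,-70,0])

```text
t: 6.97
tool_pos: [0.5856, -0.1413, 0.0958]
eef_rot: [2.025, 2.398, 0.003]
wrist_force: [0.7, 0.1, 0.1]
gripper_width: 0.0001
grasp_force: 0.0
```

```bash
python3 s.py
```

```text
6.9667 [ 0.5856 -0.1413  0.0958] frame xy [8.6 1.6] turn err 0.005887400280821575 0.00013165299636274988 [0.7 0.1 0.1]
to (7,90): [88.4 -1.1 -0.1]
```

step_arm(plan=[-1,15,-8,0,0,-1,35,-18,0,0,-1,60,-31,0,0,-1,80,-42,0,0,-1,92,-48,0,0,-1,97,-51,0,0,-1,97,-51,15,0,-1,97,-51,30,0,-1,97,-51,40,0,-1,97,-51,45,0])

```text
t: 7.8
tool_pos: [0.5178, -0.0553, 0.0462]
eef_rot: [-2.027, -2.399, 0.001]
wrist_force: [-0.7, -0.4, 0.3]
gripper_width: 0.0001
grasp_force: 0.0
```

step_arm(plan=[-1,0,0,8,0,-1,0,0,15,0,-1,0,0,20,0,-1,0,0,23,0,-1,0,0,25,0,-1,0,0,25,0])

```text
t: 8.3
tool_pos: [0.5179, -0.0549, 0.0221]
eef_rot: [-2.027, -2.4, 0.0]
wrist_force: [-0.3, 0.0, -0.6]
gripper_width: -0.0003
grasp_force: 0.0
```

```bash
python3 s.py
```

```text
8.3 [ 0.5179 -0.0549  0.0221] frame xy [-44.2  97.9] turn err 0.005110098076065883 -0.0003089112557521732 [-0.3  0.  -0.6]
to (7,90): [-8.2 51.2 -0. ]
```

step_arm(plan=[-1,-4,0,0,0,-1,-8,0,0,0,-1,-12,0,0,0,-1,-16,0,0,0,-1,-20,0,0,0,-1,-24,0,0,0,-1,-28,0,0,0,-1,-32,0,0,0,-1,-36,0,0,0,-1,-40,0,0,0])

```text
t: 9.13
tool_pos: [0.5247, -0.0946, 0.0223]
eef_rot: [-2.027, -2.4, 0.0]
wrist_force: [-0.2, -0.3, 1.8]
gripper_width: 0.0001
grasp_force: 0.1
```

step_arm(plan=[-1,-4,0,0,0,-1,-8,0,0,0,-1,-12,1,0,0,-1,-16,1,0,0,-1,-20,1,0,0,-1,-24,2,0,0,-1,-28,2,0,0,-1,-32,2,0,0,-1,-36,3,0,0,-1,-40,3,0,0])

```text
t: 9.97
tool_pos: [0.5345, -0.1335, 0.0223]
eef_rot: [2.027, 2.4, 0.0]
wrist_force: [-0.3, 0.4, -0.2]
gripper_width: -0.0001
grasp_force: 0.0
```

```bash
python3 s.py; python3 - <<'E'
from h import *
c=manip.camera("side");i=c["pixels"][180:330,220:440];cv2.imwrite("pics/s3.png",cv2.resize(i,None,fx=3.6,fy=3.6))
E
```

```text
9.9667 [ 0.5345 -0.1335  0.0223] frame xy [-40.6  17.6] turn err 0.005189541546457788 -8.383303624463351e-05 [-0.3  0.4 -0.2]
to (7,90): [72.1 47.9  0. ]
```

View pics/s3.png

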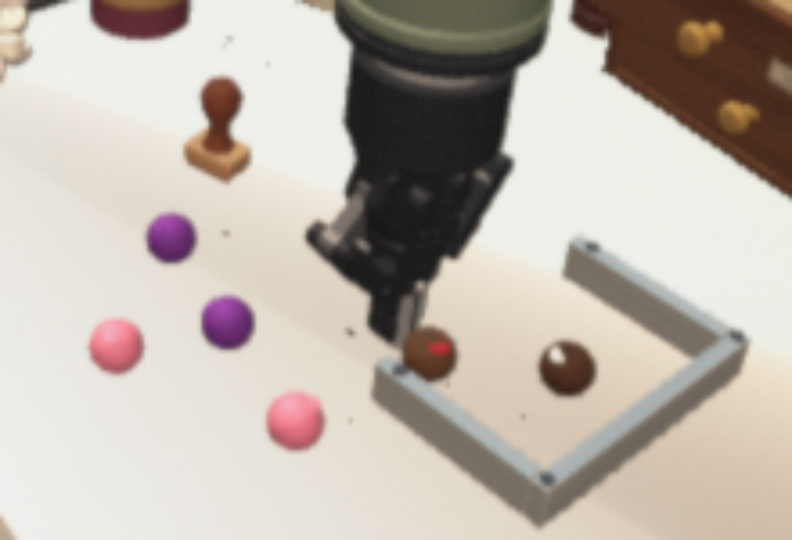

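The dark truffle rests well inside at (567,368). The brown one, at (429,352), is entering past the near bar end, so I'll continue.

step_arm(plan=[-1,-4,0,0,0,-1,-8,0,0,0,-1,-12,1,0,0,-1,-16,1,0,0,-1,-20,1,0,0,-1,-24,2,0,0,-1,-28,2,0,0,-1,-32,2,0,0,-1,-36,2,0,0,-1,-40,2,0,0])

```text
t: 10.85
tool_pos: [0.5429, -0.1727, 0.0223]
eef_rot: [-2.027, -2.4, 0.0]
wrist_force: [0.0, 0.2, -0.1]
gripper_width: -0.0
grasp_force: 0.0
```

step_arm(plan=[-1,-2,0,0,0,-1,-2,0,0,0,-1,5,0,0,0,-1,15,0,0,0,-1,25,0,0,0,-1,30,0,-10,0,-1,30,0,-25,0,-1,30,0,-45,0,-1,30,0,-65,0,-1,30,0,-70,0])

```text
t: 11.68
tool_pos: [0.5389, -0.1421, 0.0956]
eef_rot: [2.025, 2.399, 0.003]
wrist_force: [0.7, -0.2, 1.3]
gripper_width: 0.0004
grasp_force: 0.0
```

step_arm(plan=[-1,15,13,0,0,-1,35,30,0,0,-1,60,50,0,0,-1,85,70,0,0,-1,100,83,0,0,-1,103,86,0,0,-1,103,86,0,0])

```text
t: 12.27
tool_pos: [0.6057, -0.0245, 0.0923]
eef_rot: [-2.023, -2.403, -0.0]
wrist_force: [-0.7, 0.1, -0.2]
gripper_width: 0.0
grasp_force: 0.0
```

```bash
python3 s.py; python3 - <<'E'
from h import *
c=manip.camera("side");i=c["pixels"][180:330,220:440];cv2.imwrite("pics/s4.png",cv2.resize(i,None,fx=3.6,fy=3.6))
E
```

```text
12.2667 [ 0.6057 -0.0245  0.0923] frame xy [ 47.4 113.7] turn err 0.008309389023068992 4.8476594471180765e-05 [-0.7  0.1 -0.2]
to (7,90): [-23.3 -40.6  -0. ]
```

View pics/s4.png

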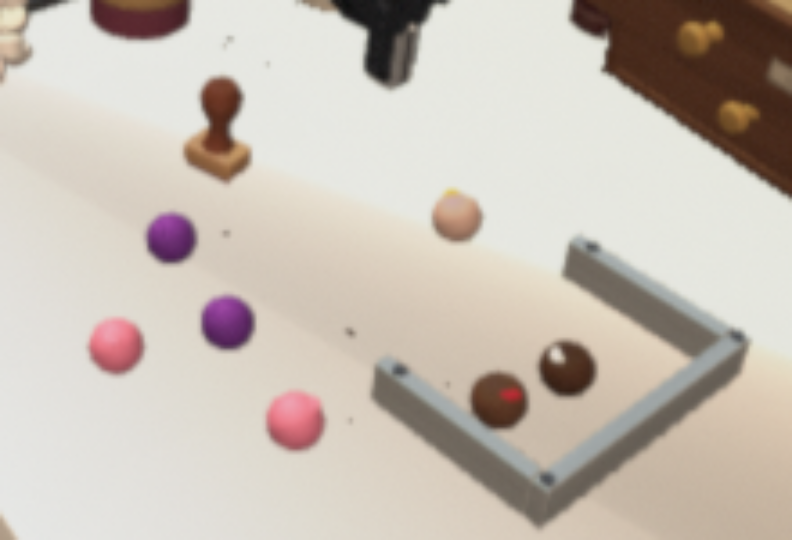

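The brown (499,400) and dark (567,368) truffles are inside the frame. The tan one is untouched at (457,215).

step_arm(plan=[-1,-4,2,15,0,-1,-8,4,30,0,-1,-8,4,42,0,-1,-8,4,52,0,-1,-8,4,59,0,-1,-8,4,64,0,-1,-8,4,67,0,-1,-8,4,69,0,-1,-8,4,70,0,-1,-8,4,70,0])

```text
t: 13.15
tool_pos: [0.6108, -0.0339, 0.0225]
eef_rot: [2.027, 2.4, 0.0]
wrist_force: [-0.0, -0.9, 0.4]
gripper_width: -0.0
grasp_force: 0.0
```

step_arm(plan=[-1,-4,0,0,0,-1,-8,0,0,0,-1,-12,0,0,0,-1,-16,0,0,0,-1,-20,0,0,0,-1,-24,0,0,0,-1,-28,0,0,0,-1,-32,0,0,0,-1,-36,0,0,0,-1,-40,0,0,0])

```text
t: 13.98
tool_pos: [0.6175, -0.0739, 0.0223]
eef_rot: [2.027, 2.4, -0.0]
wrist_force: [0.1, 0.5, -1.0]
gripper_width: 0.0001
grasp_force: 0.1
```

step_arm(plan=[-1,-4,0,0,0,-1,-8,-1,0,0,-1,-12,-1,0,0,-1,-16,-2,0,0,-1,-20,-2,0,0,-1,-24,-3,0,0,-1,-28,-3,0,0,-1,-32,-4,0,0,-1,-36,-4,0,0,-1,-40,-5,0,0])

```text
t: 14.82
tool_pos: [0.6193, -0.1141, 0.0223]
eef_rot: [2.027, 2.4, 0.0]
wrist_force: [0.0, 0.1, -0.2]
gripper_width: -0.0003
grasp_force: 0.0
```

```bash
python3 s.py; python3 - <<'E'
from h import *
c=manip.camera("side");i=c["pixels"][180:330,220:440];cv2.imwrite("pics/s5.png",cv2.resize(i,None,fx=3.6,fy=3.6))
E
```

```text
14.8167 [ 0.6193 -0.1141  0.0223] frame xy [46.3 23.1] turn err 0.005201675776926429 -0.0002780941674207971 [ 0.   0.1 -0.2]
to (7,90): [ 67.1 -39.   -0. ]
```

View pics/s5.png

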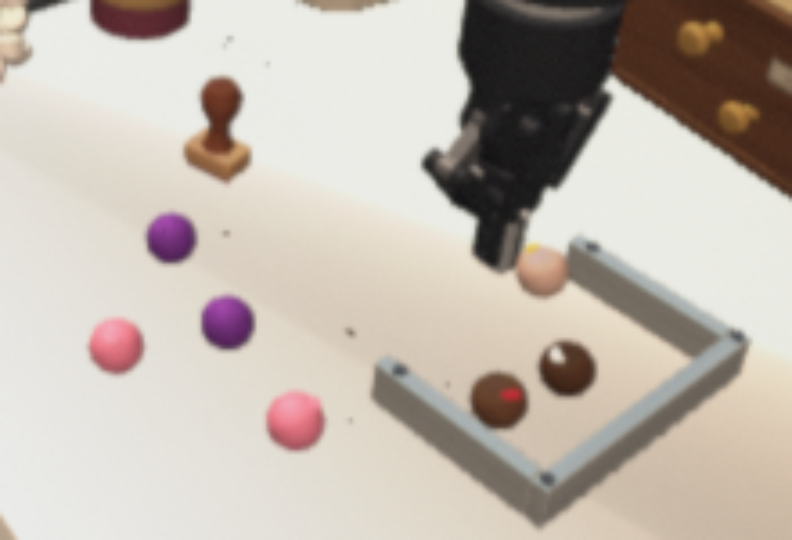

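The tan truffle at (542,271) is close to the far bar end at (575,238). I'll check its clearance.

```bash
python3 - <<'E'
from h import *
c=manip.camera("side")
x=np.array([.98678,.16206]);y=np.array([-.16206,.98678]);o=np.array([.57736,-.14435])
for u,v,z in((542,270,.0125),(499,400,.0125),(567,368,.0125),(568,275,0)):
    w=ray(c,220+u/3.6,180+v/3.6,z)[:2];print(w.round(4),(x@(w-o)*1e3).round(1),(y@(w-o)*1e3).round(1))
E
```

```text
[ 0.6312 -0.1365] 54.4 -1.0
[ 0.5467 -0.1999] -39.3 -49.8
[ 0.5911 -0.1991] 4.7 -56.2
[ 0.6528 -0.1361] 75.8 -4.1
```

step_arm(plan=[-1,-4,0,0,0,-1,-8,0,0,0,-1,-12,1,0,0,-1,-16,1,0,0,-1,-20,1,0,0,-1,-24,1,0,0,-1,-28,1,0,0,-1,-32,1,0,0,-1,-36,1,0,0,-1,-40,1,0,0])

```text
t: 15.75
tool_pos: [0.6269, -0.1534, 0.0223]
eef_rot: [-2.027, -2.4, 0.0]
wrist_force: [-0.1, 0.0, -0.4]
gripper_width: 0.0001
grasp_force: 0.1
```

step_arm(plan=[-1,-4,0,0,0,-1,-8,0,0,0,-1,-8,0,0,0,-1,0,0,0,0,-1,10,0,0,0,-1,20,0,0,0,-1,30,0,-10,0,-1,30,0,-30,0,-1,30,0,-60,0,-1,30,0,-80,0])

```text
t: 16.58
tool_pos: [0.6221, -0.122, 0.105]
eef_rot: [2.025, 2.4, 0.001]
wrist_force: [0.3, 0.5, 0.2]
gripper_width: -0.0003
grasp_force: 0.0
```

step_arm(plan=[-1,15,0,-15,0,-1,35,0,-30,0,-1,60,0,-60,0,-1,85,0,-80,0,-1,110,0,-80,0,-1,120,0,-80,0,-1,120,0,-80,0])

```text
t: 17.17
tool_pos: [0.6012, -0.001, 0.1829]
eef_rot: [-2.021, -2.404, -0.002]
wrist_force: [0.2, -0.4, -0.6]
gripper_width: 0.0001
grasp_force: 0.0
```

```bash
python3 s.py; python3 - <<'E'
from h import *
c=manip.camera("side");i=c["pixels"][130:330,150:440];cv2.imwrite("pics/s6.png",cv2.resize(i,None,fx=2.75,fy=2.75))
E
```

```text
17.1667 [ 0.6012 -0.001   0.1829] frame xy [ 46.8 137.6] turn err 0.009830050721738148 0.00012176088231208146 [ 0.2 -0.4 -0.6]
to (7,90): [-47.2 -40.3  -0.1]
```

View pics/s6.png

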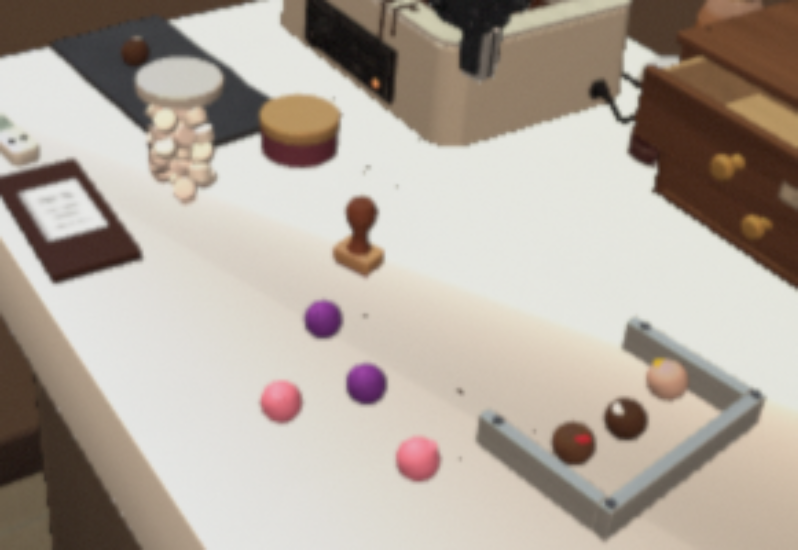

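All three truffles are inside the frame: brown at (573,443), dark at (626,418) and tan at (666,380). The stamp, tin and jar are undisturbed, and the gripper is clear.

```bash
python3 - <<'E'
from h import *
c=manip.camera("side")
x=np.array([.98678,.16206]);y=np.array([-.16206,.98678]);o=np.array([.57736,-.14435])
for u,v in((573,443),(626,418),(666,380)):
    w=ray(c,150+u/2.75,130+v/2.75,.0125)[:2];print((x@(w-o)*1e3).round(1),(y@(w-o)*1e3).round(1))
print(manip.sign_off())
E
```

```text
-39.6 -49.5
5.3 -56.0
56.3 -49.6
the job is handed in; nothing more can be done
None
```

All three loose truffles were swept into the frame and measured about 50–56 mm past its open side. The stamp, tin and jar looked unmoved in the last picture, and the job is handed in; no verdict was returned.

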